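Lift the round fry basket out and hold it tipped to drip

TASK

Draw the round wire basket by its black grip straight up out of its well in the rinse dock, carry it over the middle of the drip tray, and tip it about 45 degrees (halfway onto its side, towards any side) so that it can drip off. Finish while still holding it there, still, with its lowest edge at least a hand's breadth (10 cm) above the tray; nothing is put down or let go. Leave the square basket in its well and do not disturb the bottle, the shaker or the tongs.

Things in the scene. Friction and masses are not known exactly. Their poses are not given: they have to be found in the camera images.
- round_basket: Loose round stainless wire basket, open on top, 0.2 to 0.4 kg: 100 mm diameter, 85 mm tall. Origin at the centre of its underside, z up its own axis. A stiff wire arch, fixed over the mouth in the basket's y-z plane, carries a black grip. It stands on the floor of either one of the dock's two wells, its arch turned up to 0.5 rad either way from the dock's y axis.
- round_basket_grip (a point): Centre of the round basket's black plastic grip, on the basket's axis 145 mm above its origin; axes as the basket. The grip is a bar 22 mm wide (x) by 60 mm long (y) by 24 mm high (z): pinch it across the 22 mm, closing along the basket's x axis. Below it is 48 mm of free air down to the level of the basket's rim.
- round_basket_middle (a point): Centre of the round basket's wire body, 42.5 mm above its origin on its axis; axes as the basket. This is the point to bring over the middle of the drip tray.
- square_basket: Loose square stainless wire basket in the other well, to be left there: 100 x 100 mm, 70 mm tall, origin at the centre of its underside, with a like arch and black grip (grip's top 130 mm above its origin). In its well the grip's top is 155 mm above the table: anything carried across must clear that.
- dock: Low stainless twin-well rinse dock, fixed: 200 (x) x 360 (y) x 120 mm high, origin at the centre of its underside on the table; knobs and taps jut 26 mm from its -x front. Two open wells 130 x 130 mm are centred at y = +82.5 and -82.5 mm, their floors 25 mm above the table, 95 mm below the deck. It stands on the robot's left or right, yaw up to 0.25 rad.
- tray: Stainless drip tray with a wire grid in it, fixed on the table on the other side from the dock: 200 (x) x 280 (y) mm, rim 25 mm high. Origin at the centre of its underside on the table.
- sauce_bottle: Loose grey bottle with a white cap, 60 mm diameter, 170 mm tall, standing at the far left of the table; origin at the centre of its underside. Leave alone.
- shaker: Loose steel shaker, 56 mm diameter, 88 mm tall, standing beyond the dock and tray; origin at the centre of its underside. Leave alone.
- tongs: Loose steel tongs lying flat at the far right of the table, 260 mm long along their own x from the origin at the hinge, 22 to 25 mm high, about 70 mm wide. Leave alone.
There are look-alikes about, which are no part of the job. What is shaped like the square_basket but green is not meant.

How it is judged:
By the outcome, as a careful person would: the job done as asked, in the order asked, and still so for the second after the job is handed in, while the arm keeps its last pose, push and grip.
It also fails if it takes over 43 s, if anything falls off the work surface, if the arm or the gripper's body presses on something with over 40 N, if the wrist force passes 120 N, or if a joint passes its speed limit or range.

ROBOT

A 6-joint arm with a two-finger parallel gripper is mounted at the origin on the work surface. World frame = base frame: x ahead of the robot, y to its left, z up, the work surface at z = 0. Lengths are in m, angles in rad, forces in N, time in s.
With the tool pointing down it reaches from about 0.25 to 0.775 m from the base axis. Payload 8.9 kg.
Tool frame: the origin (TCP) lies where the fingers leave the gripper's body, on its centre line; the fingertips stand 73 mm ahead of it and the grasp point (between the pads) lies 54 mm ahead of it; x points along the fingers, y is the direction in which the jaws open and shut, and the axes are right-handed (so a half turn about x gives the same grasp; the last joint's range is limited). The gripper opens to 85 mm and grips with 20 to 120 N. Pads are 22 mm wide; open, the fingers measure 114 mm over their backs; the gripper's body (76 mm by 85 mm) begins 54 mm behind the grasp point. The pads swing forward as they close: fully open they stand 13 mm farther back than shut.
Start: joints at [-1.413, 0.291, -0.153, 1.127, 0, 1.431], TCP at [0.154, -0.502, 0.304] pointing down, gripper open.
Joint ranges: [-2.52, 2.52], [-0.91, 1.74], [-1.3, 1.37], [-1.96, 2.02], [-1.52, 1.47], [-3.14, 3.14]. Speed limits (rad/s): [2.22, 2.22, 2.79, 3.14, 3.14, 3.14].

INTERFACE

Orientations are given as a unit quaternion [w, x, y, z].
In Python, from station import robot, eyes, workorder gives the robot as it stands.
- The arm moves only by the tool arm_command, never from a script. Its argument "motion" is a list of rows, each a list of 2 entries, a list of its own where there are three numbers: the shift along the tool's x, y, z each as a share of 25 cm, from -1 to 1, then the turn about the tool's x as a share of 120 degrees, from -1 to 1. In form: [[[dx, dy, dz], twist], ...]. A call has 1 to 5 rows; each row is the pose to reach, as a shift and turn from the pose commanded when the call began, along the tool's axes at that moment; what a row does not reach only later rows make up. A row lasts 1/8 s, in which the tool goes at most 62.5 mm and 10.7 degrees, less where a joint would pass 70% of its speed; a pose out of reach is approached as far as the arm can. A call with a number of a shift or a turn outside -1 to 1 is refused whole. A call with a gripper value outside its range is refused whole. "jaw" is the opening, from 0 (shut) to 1 (fully open), set as the call begins (left out, the last holds). The fingers move at their own pace and stop on an object; the grip force is fixed at half the most. Time passes only in rows, so rows that repeat a pose let the fingers close. It gives the time, the measured TCP pose, the force and the opening at its end, in the units of the state.
- robot.sense(): the state, without advancing time (a new reading comes with each control period).
- eyes.read_camera(name): name is "scene" or "top" or "wrist"; returns the picture (384x512x3 uint8, red, green, blue); there is no depth.
- eyes.camera_params(name): a dict with "camera_matrix" (3x3 intrinsics, pixels), "extrinsics" (4x4, takes a point from camera to world coordinates); the wrist camera has in their place "hand_eye" (4x4, takes a point from camera to tool coordinates, whose origin is the TCP and whose axes are the tool frame's). Camera axes: x right, y down, z forward; pixel columns grow to the right and rows downward; lengths in m; the calibration is good to about 2 mm. A picture is of the moment at which its call begins: read the wrist's pose just before it. camera_params takes no time and is no camera call.
- workorder.hand_in(): hands the job in, once; it reports no verdict.
The state is a dict: "clock": time; "joint_pos": joint angles; "qvel": joint speeds; "effort": joint torques, N m; "position": TCP position; "eef_rot": TCP orientation; "force": force on the tool from outside, world axes, zero at the start; "moment": the same for the moment, N m; "grip_width": finger opening in m.
Only numpy, scipy, OpenCV 4.12 (cv2) and the standard library are available. Lean on these libraries where they do the work, as an engineer would, in place of code of your own. Each camera call takes 0.05 s, during which the arm holds its last target. There are 200 camera calls.

## Working session

There is one attempt and no reset: what is moved stays moved. The work goes in short steps, Python scripts to look and compute and a tool call to move; the robot and the scene stay as the last step left them, time stands still between calls to the robot, and variables do not carry over. Pictures are saved under pics/ and viewed, about 8 in all and at most 12, crops included, and the job is handed in when it is done.

Besides the shell and the picture viewer there is one more tool, called after "Request:" as name(argument=value, ...), one argument or row to a line, values as JSON. arm_command: Moves the arm, as the interface text tells. Its arguments: {"type":"object","properties":{"motion":{"type":"array","items":{"type":"array"}},"jaw":{"type":"number"}},"required":["motion"]}

```bash
ls; mkdir -p pics; python3 - <<'E'
from station import robot, eyes, workorder
import cv2, numpy as np
print(robot.sense())
for n in ("scene","top"):
    im=eyes.read_camera(n); cv2.imwrite(f"pics/{n}0.png",im[:,:,::-1])
    p=eyes.camera_params(n); print(n,np.round(p["camera_matrix"],1).tolist(),np.round(p["extrinsics"],3).tolist())
print(eyes.camera_params("wrist"))
E
```

```text
pics
{'clock': 0.0, 'joint_pos': array([-1.41330503e+00,  2.91229116e-01, -1.54112089e-01,  1.12668515e+00,
       -1.26469265e-05,  1.43147706e+00]), 'qvel': array([-0.00096513,  0.00033361, -0.00044602, -0.00039806, -0.00035341,
       -0.00162957]), 'effort': array([ 1.16131356e-03, -5.37143934e+01,  3.31373763e+01,  1.60102575e-02,
        4.85196131e-05, -1.02944273e-05]), 'position': array([ 0.15348578, -0.50171432,  0.30336413]), 'eef_rot': array([-0.10411877, -0.6993258 , -0.10498841,  0.69934265]), 'force': array([ 0.37935597, -1.38687226,  0.72307703]), 'moment': array([-0.00871403,  0.05657567, -0.03093034]), 'grip_width': 0.08522160831955644}
scene [[441.5, 0.0, 266.1], [0.0, 441.5, 200.0], [0.0, 0.0, 1.0]] [[-0.078, 0.538, -0.839, 1.928], [0.997, 0.04, -0.067, 0.111], [-0.002, -0.842, -0.54, 1.024], [0.0, 0.0, 0.0, 1.0]]
top [[464.4, 0.0, 256.7], [0.0, 464.4, 195.4], [0.0, 0.0, 1.0]] [[-0.023, -0.984, 0.176, 0.225], [-1.0, 0.021, -0.015, -0.003], [0.011, -0.176, -0.984, 1.946], [0.0, 0.0, 0.0, 1.0]]
{'camera_matrix': array([[321.53602952,   0.        , 250.85916167],
       [  0.        , 321.53602952, 190.59772065],
       [  0.        ,   0.        ,   1.        ]]), 'hand_eye': array([[-3.92034903e-04, -2.59707575e-01,  9.65687228e-01,
        -6.98307953e-02],
       [ 9.99999853e-01,  2.61007672e-04,  4.76158844e-04,
        -1.01663598e-04],
       [-3.75713834e-04,  9.65687272e-01,  2.59707434e-01,
        -6.46011828e-02],
       [ 0.00000000e+00,  0.00000000e+00,  0.00000000e+00,
         1.00000000e+00]])}
```

View pics/top0.png

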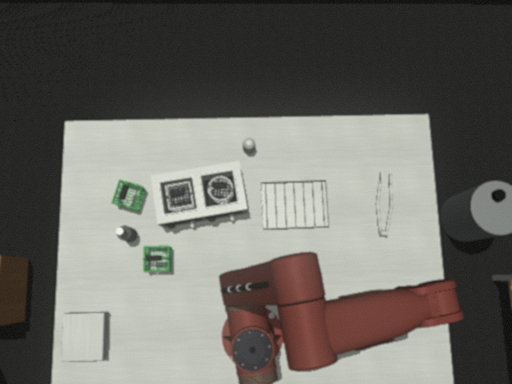

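View pics/scene0.png

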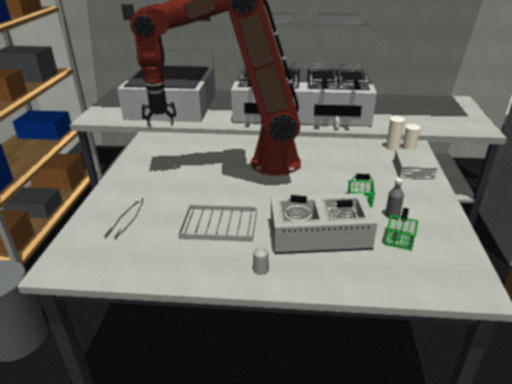

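The top view shows the dock on the left with the round basket in its right-hand well at about (219,187). The tray is at about (295,205), and the green look-alikes are outside the dock. Next I'll zoom in on the dock and tray.

```bash
cat > h.py <<'E'
import numpy as np, cv2
from station import robot, eyes, workorder
from scipy.spatial.transform import Rotation as R
def ray(n,uv,z):
    p=eyes.camera_params(n); E=p["extrinsics"]
    d=E[:3,:3]@np.linalg.inv(p["camera_matrix"])@[uv[0],uv[1],1]
    return E[:3,3]+d*(z-E[2,3])/d[2]
def rot(s): 
    w,x,y,z=s["eef_rot"]; return R.from_quat([x,y,z,w])
E
python3 - <<'E'
from h import *
t=cv2.imread("pics/top0.png"); s=cv2.imread("pics/scene0.png")
a=cv2.resize(t[155:240,145:335],None,fx=4,fy=4,interpolation=cv2.INTER_CUBIC)
b=cv2.resize(s[185:260,255:385],None,fx=4,fy=4,interpolation=cv2.INTER_CUBIC)[:260]
o=np.zeros((600,760,3),np.uint8); o[:340,:760]=a; o[340:600,:520]=b
cv2.imwrite("pics/c1.png",o)
for uv in [(261,183),(326,180),(329,228),(263,230),(295,205)]: print(uv,ray("top",uv,.025).round(3))
for uv in [(151,172),(241,163),(247,210),(160,222)]: print(uv,ray("top",uv,.12).round(3))
E
```

```text
(261, 183) [ 0.621 -0.052  0.025]
(326, 180) [ 0.628 -0.328  0.025]
(329, 228) [ 0.424 -0.33   0.025]
(263, 230) [ 0.422 -0.056  0.025]
(295, 205) [ 0.524 -0.192  0.025]
(151, 172) [0.656 0.391 0.12 ]
(241, 163) [0.686 0.029 0.12 ]
(247, 210) [0.493 0.009 0.12 ]
(160, 222) [0.453 0.352 0.12 ]
```

View pics/c1.png

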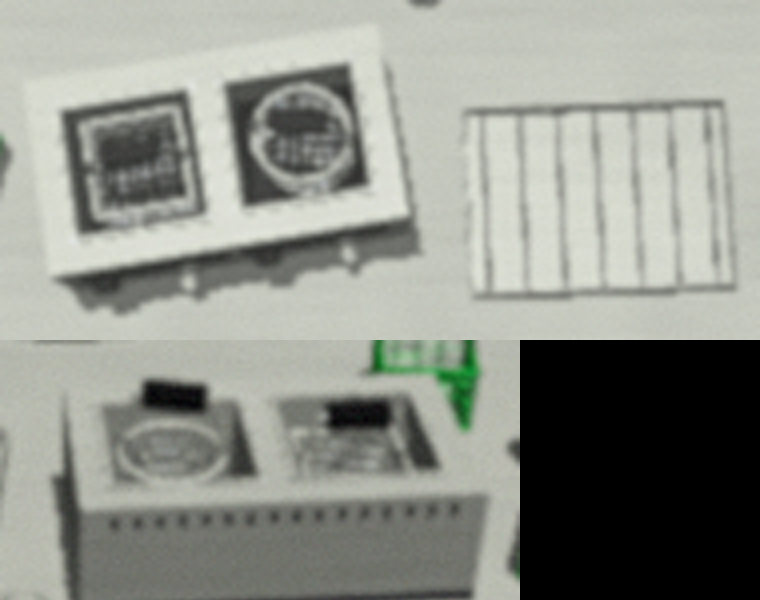

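```bash
python3 - <<'E'
from h import *
for c in [(175,396)]: print(ray("scene",(255+c[0]/4,185+(c[1]-340)/4),.17).round(3))
for c in [(298,122)]: print(ray("top",(145+c[0]/4,155+c[1]/4),.176).round(3))
print("rim",ray("top",(145+302/4,155+137/4),.11).round(3))
w=np.mean([ray("top",(145+a/4,155+b/4),.12) for a,b in [(225,83),(350,64),(370,186),(242,206)]],0);print("well",w.round(3))
s=robot.sense();M=rot(s).as_matrix();print(M.round(3))
W=[.58,.09,.33]
print("to hover",(M.T@(np.array(W)-s["position"])).round(3))
E
```

```text
[0.585 0.121 0.17 ]
[0.583 0.113 0.176]
rim [0.581 0.114 0.11 ]
well [0.582 0.118 0.12 ]
[[-0.     0.293 -0.956]
 [ 0.001 -0.956 -0.293]
 [-1.    -0.001 -0.   ]]
to hover [-0.026 -0.441 -0.581]
```

Request:
arm_command(
  motion=[
    [[-0.035, -0.62, -0.79], 0],
    [[-0.035, -0.62, -0.79], 0],
    [[-0.035, -0.62, -0.79], 0],
    [[-0.035, -0.62, -0.79], 0],
    [[-0.035, -0.62, -0.79], 0],
  ],
  jaw=1,
)

```text
clock: 0.72
position: [0.2987, -0.2927, 0.3128]
eef_rot: [0.106, 0.699, 0.107, -0.699]
force: [1.1, -0.8, 0.2]
grip_width: 0.0857
```

Request:
arm_command(
  motion=[
    [[-0.035, -0.62, -0.79], 0],
    [[-0.035, -0.62, -0.79], 0],
    [[-0.035, -0.62, -0.79], 0],
    [[-0.035, -0.62, -0.79], 0],
    [[-0.035, -0.62, -0.79], 0],
  ],
)

```text
clock: 1.35
position: [0.4422, -0.0875, 0.3212]
eef_rot: [0.106, 0.699, 0.107, -0.699]
force: [1.1, -0.6, 0.4]
grip_width: 0.0854
```

Request:
arm_command(
  motion=[
    [[-0.035, -0.62, -0.79], -0.4],
    [[-0.035, -0.62, -0.79], -0.4],
    [[-0.035, -0.62, -0.79], -0.4],
    [[-0.035, -0.62, -0.79], -0.4],
    [[-0.035, -0.62, -0.79], -0.4],
  ],
)

```text
clock: 1.98
position: [0.5859, 0.1174, 0.3288]
eef_rot: [-0.382, -0.595, -0.382, 0.595]
force: [-1.2, -0.2, -0.2]
grip_width: 0.0855
```

Request:
arm_command(
  motion=[
    [[0, 0, 0], -0.26],
    [[0, 0, 0], -0.26],
    [[0, 0, 0], -0.26],
    [[0, 0, 0], -0.26],
    [[0, 0, 0], -0.26],
  ],
)

```text
clock: 2.6
position: [0.5843, 0.1149, 0.3299]
eef_rot: [0.525, 0.473, 0.525, -0.474]
force: [-0.1, -1.0, 0.3]
grip_width: 0.0853
```

```bash
python3 - <<'E'
from h import *
s=robot.sense(); im=eyes.read_camera("wrist")
cv2.imwrite("pics/w1.png",im[:,:,::-1]); np.save("w1.npy",np.r_[s["position"],s["eef_rot"]])
print(s["clock"],s["position"].round(4),rot(s).as_matrix().round(3).tolist(),s["joint_pos"].round(2),s["force"].round(1))
E
```

```text
2.6 [0.5843 0.1149 0.3299] [[-0.0, 0.995, 0.103], [-0.0, 0.103, -0.995], [-1.0, -0.0, 0.0]] [ 0.07  0.42  0.1   1.25 -0.    1.54] [-0.1 -1.   0.3]
```

View pics/w1.png

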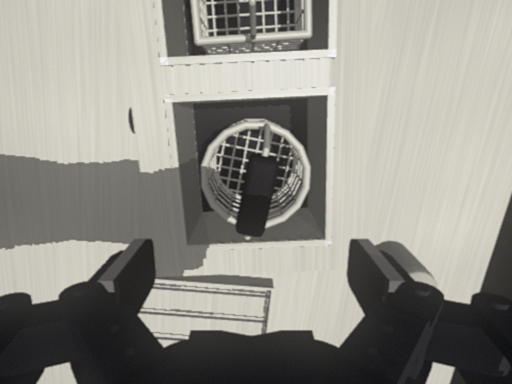

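The round basket is centred at about (257,175). Its black grip runs from (263,155) to (252,235) and is slightly turned. Next I'll measure it by its mask.

```bash
cat >> h.py <<'E'
def wray(uv,z,P):
    p=eyes.camera_params("wrist"); H=p["hand_eye"]
    Rm=R.from_quat(np.r_[P[4:],P[3]]).as_matrix()
    o=Rm@H[:3,3]+P[:3]; d=Rm@H[:3,:3]@np.linalg.inv(p["camera_matrix"])@[uv[0],uv[1],1]
    return o+d*(z-o[2])/d[2]
E
python3 - <<'E'
from h import *
im=cv2.imread("pics/w1.png"); P=np.load("w1.npy")
m=cv2.inRange(im,(0,0,0),(38,38,38)); m[:140]=0;m[242:]=0;m[:,:225]=0;m[:,300:]=0
m=cv2.morphologyEx(m,cv2.MORPH_OPEN,np.ones((9,9),np.uint8))
c=max(cv2.findContours(m,0,1)[0],key=cv2.contourArea); r=cv2.minAreaRect(c)
b=cv2.boxPoints(r); print(r,cv2.contourArea(c),b.tolist())
q=np.array([wray(x,.182,P) for x in b]); print(q.round(4))
print("lens",[np.linalg.norm(q[i]-q[(i+1)%4]).round(4) for i in range(4)],"mid",q.mean(0).round(4))
i=0 if np.linalg.norm(q[0]-q[1])>np.linalg.norm(q[1]-q[2]) else 1
v=q[i+1]-q[i]; v*=np.sign(v[1]); print("arch angle from y",np.arctan2(-v[0],v[1]))
print("rim ctr",wray((257,173),.11,P).round(4))
E
```

```text
((252.0, 202.0), (14.0, 20.0), 90.0) 242.0 [[242.0, 195.0], [262.0, 195.0], [262.0, 209.0], [242.0, 209.0]]
[[0.5767 0.1178 0.182 ]
 [0.5907 0.1192 0.182 ]
 [0.5919 0.1089 0.182 ]
 [0.5777 0.1074 0.182 ]]
lens [np.float64(0.0141), np.float64(0.0104), np.float64(0.0142), np.float64(0.0104)] mid [0.5843 0.1133 0.182 ]
arch angle from y -1.4667448301404253
rim ctr [0.5884 0.1196 0.11  ]
```

```bash
python3 - <<'E'
from h import *
im=cv2.imread("pics/w1.png"); P=np.load("w1.npy")
g=cv2.GaussianBlur(im,(0,0),1).max(2)
for y in (148,160,170,185,200,215,230,236): print(y,g[y,226:290:2].tolist())
for T in (32,44,52):
    m=(g<T).astype(np.uint8); m[:152]=0;m[242:]=0;m[:,:225]=0;m[:,300:]=0
    m=cv2.morphologyEx(m,cv2.MORPH_OPEN,np.ones((7,7),np.uint8))
    c=max(cv2.findContours(m,0,1)[0],key=cv2.contourArea); r=cv2.minAreaRect(c); b=cv2.boxPoints(r)
    q=np.array([wray(x,.182,P) for x in b]); i=0 if np.linalg.norm(q[0]-q[1])>np.linalg.norm(q[1]-q[2]) else 1
    v=q[i+1]-q[i]; v*=np.sign(v[1])
    print(T,r,"lens",[np.linalg.norm(q[i]-q[(i+1)%4]).round(4) for i in (0,1)],"mid",q.mean(0).round(4),"ang",np.arctan2(-v[0],v[1]).round(3))
E
```

```text
148 [52, 47, 48, 66, 96, 108, 124, 126, 127, 164, 188, 148, 121, 102, 90, 140, 143, 70, 81, 146, 179, 154, 92, 51, 42, 42, 63, 97, 66, 48, 58, 65]
160 [38, 38, 60, 88, 60, 51, 60, 73, 126, 181, 155, 92, 42, 41, 44, 46, 45, 44, 44, 43, 42, 42, 42, 41, 41, 71, 87, 48, 41, 44, 52, 93]
170 [40, 62, 93, 70, 66, 73, 88, 156, 185, 142, 71, 38, 41, 45, 48, 49, 50, 50, 50, 51, 51, 52, 52, 51, 47, 43, 40, 41, 45, 69, 129, 103]
185 [88, 75, 39, 34, 33, 48, 83, 57, 34, 33, 36, 40, 44, 47, 47, 47, 48, 48, 48, 49, 49, 48, 46, 43, 42, 42, 39, 47, 87, 116, 140, 132]
200 [76, 89, 82, 71, 83, 131, 145, 89, 37, 32, 34, 34, 34, 34, 34, 35, 35, 35, 35, 35, 35, 36, 50, 86, 89, 85, 92, 130, 135, 95, 91, 92]
215 [109, 105, 116, 114, 102, 85, 48, 36, 37, 37, 38, 38, 37, 38, 38, 39, 39, 39, 39, 39, 44, 75, 100, 104, 106, 106, 114, 129, 156, 187, 205, 199]
230 [91, 92, 92, 93, 89, 66, 45, 43, 43, 43, 43, 43, 44, 44, 44, 44, 45, 45, 46, 67, 91, 93, 93, 92, 92, 92, 93, 93, 93, 93, 94, 94]
236 [93, 93, 94, 94, 93, 93, 93, 92, 92, 106, 130, 132, 103, 75, 67, 64, 63, 70, 86, 93, 93, 93, 93, 92, 93, 94, 94, 95, 95, 94, 93, 94]Traceback (most recent call last):
  File "<stdin>", line 8, in <module>
ValueError: max() iterable argument is empty
```

```bash
python3 - <<'E'
from h import *
im=cv2.imread("pics/w1.png"); P=np.load("w1.npy")
g=cv2.GaussianBlur(im,(0,0),1).max(2).astype(int)
L=[];Rr=[]
for y in range(196,234,2):
    c=int(round(252.5-(y-215)*.19)); x=c
    while g[y,x]<62:x+=1
    Rr.append((x-.5,y)); x=c
    while g[y,x]<62:x-=1
    L.append((x+.5,y))
f=lambda A:np.polyfit([a[1] for a in A],[a[0] for a in A],1)
fl,fr=f(L),f(Rr); print(fl,fr)
for y in (165,200,230):
    a=wray((np.polyval(fl,y),y),.182,P); b=wray((np.polyval(fr,y),y),.182,P); print(y,a.round(4),b.round(4),np.linalg.norm(a-b).round(4),((a+b)/2).round(4))
fm=(fl+fr)/2
e0=wray((np.polyval(fm,235.5),235.5),.182,P); e1=wray((np.polyval(fm,160),160),.182,P); v=e1-e0; v/=np.linalg.norm(v)
print("end",e0.round(4),"ctr",(e0+.03*v).round(4),"ang",np.arctan2(-v[0],v[1]).round(3), "far end row", e1.round(4))
# scene cross-check: top edge of grip
for c in [(143,382),(207,384)]: print(ray("scene",(255+c[0]/4,185+(c[1]-340)/4),.182).round(4))
t=cv2.imread("pics/scene0.png"); k=cv2.inRange(t,(0,0,0),(45,45,45)); print(cv2.minAreaRect(np.argwhere(k[190:210,285:312])[:,::-1].astype(np.float32)))
E
```

```text
[-1.44736842e-01  2.69210526e+02] [-2.55263158e-01  3.21705263e+02]
165 [0.5769 0.1393 0.182 ] [0.6003 0.1418 0.182 ] 0.0235 [0.5886 0.1405 0.182 ]
200 [0.5758 0.114  0.182 ] [0.5972 0.1162 0.182 ] 0.0215 [0.5865 0.1151 0.182 ]
230 [0.5749 0.091  0.182 ] [0.5944 0.0931 0.182 ] 0.0196 [0.5846 0.0921 0.182 ]
end [0.5843 0.0877 0.182 ] ctr [0.5867 0.1176 0.182 ] ang -0.082 far end row [0.5889 0.144  0.182 ]
[0.5824 0.092  0.182 ]
[0.5815 0.1493 0.182 ]
((13.069231033325195, 8.94615364074707), (14.263994216918945, 5.581562519073486), 7.125016689300537)
```

Request:
arm_command(
  motion=[
    [[-1, 0, 0], 0],
    [[-1, 0, 0], 0],
    [[-1, 0, 0], 0],
    [[-1, 0, 0], 0],
    [[-1, 0, 0], 0],
  ],
)

```text
clock: 3.28
position: [0.5842, 0.1157, 0.5825]
eef_rot: [0.527, 0.474, 0.525, -0.472]
force: [-0.0, 0.8, -0.7]
grip_width: 0.0857
```

Request:
arm_command(
  motion=[
    [[-1, 0, 0], 0],
    [[-1, 0, 0], 0],
    [[-1, 0, 0], 0],
    [[-1, 0, 0], 0],
    [[-1, 0, 0], 0],
  ],
)

```text
clock: 3.9
position: [0.5296, 0.1057, 0.6355]
eef_rot: [0.54, 0.489, 0.511, -0.456]
force: [0.1, 0.2, -1.0]
grip_width: 0.0854
```

```bash
python3 - <<'E'
from h import *
s=robot.sense(); print(s["clock"],s["position"].round(4),rot(s).as_matrix().round(3).tolist(),s["joint_pos"].round(2),s["force"].round(1))
E
```

```text
3.9 [0.5296 0.1057 0.6355] [[0.062, 0.992, 0.106], [0.007, 0.106, -0.994], [-0.998, 0.062, 0.0]] [0.06 0.41 0.93 2.02 0.   1.52] [ 0.1  0.2 -1. ]
```

Request:
arm_command(
  motion=[
    [[-1, 0, 0], 0],
    [[-1, 0, 0], 0],
    [[-1, 0, 0], 0],
    [[-1, 0, 0], 0],
    [[-1, 0, 0], 0],
  ],
)

```text
clock: 4.53
position: [0.4647, 0.095, 0.6817]
eef_rot: [0.555, 0.503, 0.496, -0.439]
force: [0.3, -0.5, -0.3]
grip_width: 0.0858
```

Request:
arm_command(
  motion=[
    [[0.5, 0, 0], 0],
    [[0.5, 0, 0], 0],
    [[0.5, 0, 0], 0],
    [[0.5, 0, 0], 0],
  ],
)

```text
clock: 5.03
position: [0.4799, 0.0965, 0.5565]
eef_rot: [0.554, 0.503, 0.496, -0.44]
force: [0.2, 0.3, 1.1]
grip_width: 0.085
```

```bash
python3 - <<'E'
from h import *
s=robot.sense(); print(s["clock"],s["position"].round(4),rot(s).as_matrix().round(3).tolist(),s["joint_pos"].round(2),s["force"].round(1))
E
```

```text
5.025 [0.4799 0.0965 0.5565] [[0.12, 0.987, 0.108], [0.012, 0.107, -0.994], [-0.993, 0.121, 0.002]] [0.05 0.13 0.3  1.61 0.01 1.51] [0.2 0.3 1.1]
```

Request:
arm_command(
  motion=[
    [[-0.7, 1, 0], 0],
    [[-0.7, 1, 0], 0],
    [[-0.7, 1, 0], 0],
    [[-0.7, 1, 0], 0],
    [[-0.7, 1, 0], 0],
  ],
)

```text
clock: 5.65
position: [0.6607, 0.118, 0.6247]
eef_rot: [0.58, 0.53, 0.465, -0.408]
force: [-2.3, -0.9, 13.2]
grip_width: 0.085
```

Request:
arm_command(
  motion=[
    [[-0.7, 1, 0], 0],
    [[-0.7, 1, 0], 0],
    [[-0.7, 1, 0], 0],
    [[-0.7, 1, 0], 0],
    [[-0.7, 1, 0], 0],
  ],
)

```text
clock: 6.28
position: [0.6469, 0.1067, 0.6555]
eef_rot: [0.589, 0.541, 0.453, -0.394]
force: [0.1, 0.1, 0.3]
grip_width: 0.0853
```

```bash
cat > st.py <<'E'
from h import *
s=robot.sense(); m=rot(s).as_matrix(); print(s["clock"],s["position"].round(4),m.round(3).tolist(),s["joint_pos"].round(2),s["force"].round(1),s["grip_width"].round(4),"tilt",np.degrees(np.arccos(-m[2,0])).round(1))
E
python3 st.py
```

```text
Traceback (most recent call last):
  File "st.py", line 2, in <module>
    s=robot.sense(); m=rot(s).as_matrix(); print(s["clock"],s["position"].round(4),m.round(3).tolist(),s["joint_pos"].round(2),s["force"].round(1),s["grip_width"].round(4),"tilt",np.degrees(np.arccos(-m[2,0])).round(1))
                                                                                                                                                   ^^^^^^^^^^^^^^^^^^^^^
AttributeError: 'float' object has no attribute 'round'
```

```bash
sed -i 's/s\["grip_width"\].round(4)/s["grip_width"]/' st.py; python3 st.py
```

```text
6.275 [0.6469 0.1067 0.6555] [[0.279, 0.954, 0.108], [0.026, 0.105, -0.994], [-0.96, 0.28, 0.004]] [0.05 0.63 1.37 2.02 0.01 1.51] [0.1 0.1 0.3] 0.08525291482512191 tilt 16.3
```

Request:
arm_command(
  motion=[
    [[0, 1, 0], 0],
    [[0, 1, 0], 0],
    [[0, 1, 0], 0],
    [[0, 1, 0], 0],
    [[0, 1, 0], 0],
  ],
)

```text
clock: 6.9
position: [0.6538, 0.0956, 0.6468]
eef_rot: [0.585, 0.54, 0.459, -0.395]
force: [-0.5, -0.2, 0.4]
grip_width: 0.0856
```

```bash
python3 st.py
```

```text
6.9 [0.6538 0.0956 0.6468] [[0.266, 0.958, 0.11], [0.033, 0.105, -0.994], [-0.963, 0.268, -0.004]] [0.02 0.65 1.37 2.02 0.03 1.49] [-0.5 -0.2  0.4] 0.08555298606647924 tilt 15.5
```

Request:
arm_command(
  motion=[
    [[0.2, -0.9, -0.09], 0],
    [[0.2, -0.9, -0.09], 0],
    [[0.2, -0.9, -0.09], 0],
    [[0.2, -0.9, -0.09], 0],
    [[0.2, -0.9, -0.09], 0],
  ],
)

```text
clock: 7.52
position: [0.4824, 0.0961, 0.5585]
eef_rot: [0.585, 0.54, 0.459, -0.395]
force: [0.5, -0.6, 0.8]
grip_width: 0.0853
```

Request:
arm_command(
  motion=[
    [[0.3, -0.95, -0.09], 0],
    [[0.3, -0.95, -0.09], 0],
    [[0.3, -0.95, -0.09], 0],
    [[0.3, -0.95, -0.09], 0],
    [[0.3, -0.95, -0.09], 0],
  ],
)

```text
clock: 8.15
position: [0.2694, 0.096, 0.4207]
eef_rot: [0.584, 0.539, 0.46, -0.396]
force: [0.2, -0.6, 1.4]
grip_width: 0.0854
```

```bash
python3 st.py
```

```text
8.15 [0.2694 0.096  0.4207] [[0.262, 0.959, 0.111], [0.033, 0.106, -0.994], [-0.964, 0.264, -0.004]] [ 0.07 -0.43 -0.54  1.19  0.01  1.53] [ 0.2 -0.6  1.4] 0.08540687561500256 tilt 15.3
```

Request:
arm_command(
  motion=[
    [[0.1, -0.4, 0], 0],
    [[0.1, -0.4, 0], 0],
    [[0.1, -0.4, 0], 0],
  ],
)

```text
clock: 8.52
position: [0.1837, 0.0863, 0.3727]
eef_rot: [0.585, 0.54, 0.459, -0.395]
force: [0.3, -0.3, 0.5]
grip_width: 0.0854
```

```bash
python3 st.py
```

```text
8.525 [0.1837 0.0863 0.3727] [[0.267, 0.957, 0.11], [0.033, 0.105, -0.994], [-0.963, 0.269, -0.004]] [ 0.04 -0.63 -0.73  1.2   0.02  1.51] [ 0.3 -0.3  0.5] 0.08538208967461791 tilt 15.6
```

```bash
cat > kin.py <<'E'
import numpy as np
from scipy.optimize import least_squares
S=[(.1535,-.5017,.3034,-1.4133,.2912,-.1541,1.1267),(.5843,.1149,.3299,.07,.42,.10,1.25),(.5296,.1057,.6355,.06,.41,.93,2.02),(.4799,.0965,.5565,.05,.13,.30,1.61),(.6469,.1067,.6555,.05,.63,1.37,2.02),(.6538,.0956,.6468,.02,.65,1.37,2.02),(.2694,.096,.4207,.07,-.43,-.54,1.19),(.1837,.0863,.3727,.04,-.63,-.73,1.2)]
A=[];b=[]
def rows(j2,j3,j4):
    e=j2-j3;s=e+j4
    return ([1,0,np.sin(j2),np.cos(j2),np.cos(e),np.sin(e),np.cos(s)],[0,1,np.cos(j2),-np.sin(j2),-np.sin(e),np.cos(e),-np.sin(s)])
for x,y,z,j1,*q in S:
    A+=rows(*q); b+=[x*np.cos(j1)+y*np.sin(j1),z]
A=np.array(A);b=np.array(b)
k=np.linalg.lstsq(A,b,rcond=1e-4)[0]
def fk(q): a,c=rows(*q); return np.array([np.dot(a,k),np.dot(c,k),np.pi/2-(q[0]-q[1]+q[2])])  # r,z,tilt outward
lo=np.array([-.91,-1.3,-1.96]);hi=np.array([1.74,1.37,2.02])
def ik(t,q,w=.3):
    f=lambda q:(fk(q)-t)*[1,1,w]
    return least_squares(f,np.clip(q,lo+1e-3,hi-1e-3),bounds=(lo,hi)).x
E
python3 - <<'E'
from kin import *
print(k.round(3),np.abs(A@k-b).max())
q0=np.array([-.63,-.73,1.2]);f=fk(q0);print(f)
for dz in (.5,.3,.1,0,-.1,-.15):
  for dr in (-.05,-.1,-.2,-.3):
    q=ik(f+[dr,dz,0],q0); print(dz,dr,q.round(2),fk(q).round(3))
E
```

```text
[ 0.005  0.291  0.506 -0.001  0.382  0.056  0.358] 0.0031211231295832365
[0.18787347 0.37253193 0.27079633]
0.5 -0.05 [-0.38  0.61  2.02] [0.165 0.805 0.543]
0.5 -0.1 [-0.46  0.56  2.02] [0.124 0.799 0.575]
0.5 -0.2 [-0.62  0.48  2.02] [0.05  0.786 0.656]
0.5 -0.3 [-0.77  0.44  2.02] [-0.017  0.773  0.759]
0.3 -0.05 [-0.48  0.18  1.95] [0.138 0.673 0.271]
0.3 -0.1 [-0.55  0.17  2.02] [0.088 0.673 0.271]
0.3 -0.2 [-0.74  0.07  2.02] [0.012 0.647 0.367]
0.3 -0.3 [-0.91  0.02  2.02] [-0.046  0.623  0.479]
0.1 -0.05 [-0.69 -0.48  1.52] [0.138 0.473 0.271]
0.1 -0.1 [-0.79 -0.48  1.61] [0.088 0.473 0.271]
0.1 -0.2 [-0.91 -0.43  1.83] [-0.002  0.48   0.227]
0.1 -0.3 [-0.91 -0.34  2.02] [-0.061  0.498  0.117]
0 -0.05 [-0.75 -0.75  1.3 ] [0.138 0.373 0.271]
0 -0.1 [-0.87 -0.75  1.41] [0.088 0.373 0.271]
0 -0.2 [-0.91 -0.69  1.64] [0.018 0.384 0.146]
0 -0.3 [-0.91 -0.63  1.85] [-0.044  0.404 -0.   ]
-0.1 -0.05 [-0.75 -1.01  1.04] [0.138 0.273 0.271]
-0.1 -0.1 [-0.91 -1.01  1.19] [0.088 0.273 0.271]
-0.1 -0.2 [-0.91 -0.98  1.4 ] [0.029 0.276 0.108]
-0.1 -0.3 [-0.91 -0.96  1.57] [-0.03   0.28  -0.054]
-0.15 -0.05 [-0.72 -1.14  0.88] [0.138 0.223 0.271]
-0.15 -0.1 [-0.9  -1.14  1.06] [0.088 0.223 0.271]
-0.15 -0.2 [-0.91 -1.12  1.25] [0.029 0.22  0.109]
-0.15 -0.3 [-0.91 -1.13  1.41] [-0.03   0.217 -0.057]
```

```bash
python3 - <<'E'
from kin import *
from h import ray
q0=np.array([.41,.6,1.76]); 
for w in (.05,.1,.2,.3,.5,1):
    q=ik(np.array([.5907,.8325,0]),q0,w); a=fk(q)
    q2=ik(a+[.25*np.sin(-a[2]),.25*np.cos(a[2]),0],q,w)
    f=np.array([.484,.5565,.12]); u=np.array([np.sin(f[2]),-np.cos(f[2])]);v=np.array([np.cos(f[2]),np.sin(f[2])])
    d=-.175*u+.25*v; q3=ik(f+[*d,0],[.13,.3,1.61],w);g=fk(q3)
    print(w,a.round(3),fk(q2).round(3),"call5",g.round(3),q3.round(2))
print("actual .5365,.6355,.062 ; .469,.6817,.12 ; call5 .666,.6247,~.23")
for uv in [(170,118),(125,112),(215,120),(80,120),(150,135)]: print(uv,[ray("scene",uv,z).round(2).tolist() for z in (0,.3)])
E
```

```text
0.05 [0.589 0.828 0.674] [0.432 1.02  1.116] call5 [0.709 0.757 0.658] [0.55 1.37 1.73]
0.1 [0.582 0.814 0.627] [0.434 1.004 1.068] call5 [0.703 0.748 0.625] [0.56 1.37 1.76]
0.2 [0.565 0.775 0.484] [0.439 0.945 0.893] call5 [0.683 0.719 0.52 ] [0.57 1.37 1.85]
0.3 [0.552 0.74  0.367] [0.443 0.882 0.69 ] call5 [0.662 0.691 0.408] [0.59 1.37 1.94]
0.5 [0.534 0.69  0.211] [0.453 0.788 0.417] call5 [0.64  0.658 0.276] [0.61 1.33 2.02]
1 [0.518 0.644 0.071] [0.454 0.69  0.143] call5 [0.624 0.628 0.172] [0.59 1.21 2.02]
actual .5365,.6355,.062 ; .469,.6817,.12 ; call5 .666,.6247,~.23
(170, 118) [[-0.54, -0.67, 0.0], [0.18, -0.44, 0.3]]
(125, 112) [[-0.61, -0.98, 0.0], [0.13, -0.66, 0.3]]
(215, 120) [[-0.53, -0.39, 0.0], [0.19, -0.24, 0.3]]
(80, 120) [[-0.47, -1.2, 0.0], [0.23, -0.82, 0.3]]
(150, 135) [[-0.29, -0.72, 0.0], [0.36, -0.47, 0.3]]
```

```bash
cat > mv.py <<'E'
import sys
from h import *
# usage: mv.py x y z ... waypoints with twist deg each: "x,y,z,tw" ; predicts shares for a chain of calls from the current pose
s=robot.sense(); p=s["position"].copy(); Q=rot(s)
for a in sys.argv[1:]:
    v=np.array([float(t) for t in a.split(",")]); sh=Q.as_matrix().T@(v[:3]-p)/.25; tw=v[3]/120
    print(a,"->",sh.round(3).tolist(),round(tw,3),"rows",round(np.linalg.norm(sh)*4,1),round(abs(v[3])/10.7,1))
    p=v[:3]; Q=Q*R.from_euler("x",v[3],degrees=True)
E
python3 mv.py .2,.40,.45,-45 0,.58,.5,-45 -.24,.62,.56,-45 -.42,.58,.6,-45
```

```text
.2,.40,.45,-45 -> [-0.239, 0.277, -1.241] -0.375 rows 5.2 4.2
0,.58,.5,-45 -> [-0.383, 0.119, -1.019] -0.375 rows 4.4 4.2
-.24,.62,.56,-45 -> [-0.482, 0.265, -0.838] -0.375 rows 4.0 4.2
-.42,.58,.6,-45 -> [-0.352, 0.413, -0.525] -0.375 rows 3.0 4.2
```

Request:
arm_command(
  motion=[
    [[-0.24, 0.28, -1], -0.375],
    [[-0.24, 0.28, -1], -0.375],
    [[-0.24, 0.28, -1], -0.375],
    [[-0.24, 0.28, -1], -0.375],
    [[-0.24, 0.28, -1], -0.375],
  ],
)

```text
clock: 9.15
position: [0.2071, 0.3186, 0.444]
eef_rot: [0.74, 0.293, 0.571, -0.202]
force: [2.1, -1.9, 0.5]
grip_width: 0.0851
```

Request:
arm_command(
  motion=[
    [[-0.38, 0.12, -1], -0.375],
    [[-0.38, 0.12, -1], -0.375],
    [[-0.38, 0.12, -1], -0.375],
    [[-0.38, 0.12, -1], -0.375],
    [[-0.38, 0.12, -1], -0.375],
  ],
)

```text
clock: 9.78
position: [0.0172, 0.505, 0.496]
eef_rot: [0.795, -0.013, 0.606, 0.032]
force: [0.2, 0.0, 0.8]
grip_width: 0.0855
```

```bash
python3 st.py; python3 mv.py -.2,.60,.56,-45 -.42,.56,.6,-45
```

```text
9.775 [0.0172 0.505  0.496 ] [[0.264, -0.066, 0.962], [0.036, 0.998, 0.059], [-0.964, 0.019, 0.266]] [ 1.52  0.2   0.2   1.52 -0.27  1.45] [0.2 0.  0.8] 0.08553894880269002 tilt 15.5
-.2,.60,.56,-45 -> [-0.463, 0.441, -0.746] -0.375 rows 3.9 4.2
-.42,.56,.6,-45 -> [-0.392, 0.506, -0.645] -0.375 rows 3.6 4.2
```

Request:
arm_command(
  motion=[
    [[-0.46, 0.44, -0.75], -0.375],
    [[-0.46, 0.44, -0.75], -0.375],
    [[-0.46, 0.44, -0.75], -0.375],
    [[-0.46, 0.44, -0.75], -0.375],
    [[-0.46, 0.44, -0.75], -0.375],
  ],
)

```text
clock: 10.4
position: [-0.1983, 0.5945, 0.549]
eef_rot: [0.73, -0.313, 0.547, 0.265]
force: [4.1, -11.7, 0.1]
grip_width: 0.0858
```

Request:
arm_command(
  motion=[
    [[-0.39, 0.51, -0.65], -0.375],
    [[-0.39, 0.51, -0.65], -0.375],
    [[-0.39, 0.51, -0.65], -0.375],
    [[-0.39, 0.51, -0.65], -0.375],
    [[-0.39, 0.51, -0.65], -0.375],
  ],
)

```text
clock: 11.02
position: [-0.3764, 0.5162, 0.5317]
eef_rot: [0.559, -0.549, 0.398, 0.478]
force: [0.5, 1.1, 0.8]
grip_width: 0.0853
```

```bash
python3 st.py; python3 mv.py -.42,.56,.85,0 -.55,.60,.7,0 -.22,.28,.85,0
```

```text
11.025 [-0.3764  0.5162  0.5317] [[0.227, -0.971, -0.079], [0.097, -0.058, 0.994], [-0.969, -0.233, 0.081]] [ 2.18  0.69  1.09  2.02 -0.24  0.55] [0.5 1.1 0.8] 0.08534219145413036 tilt 14.3
-.42,.56,.85,0 -> [-1.256, -0.138, 0.291] 0.0 rows 5.2 0.0
-.55,.60,.7,0 -> [0.479, 0.635, 0.151] 0.0 rows 3.2 0.0
-.22,.28,.85,0 -> [-0.406, -1.347, -1.327] 0.0 rows 7.7 0.0
```

Request:
arm_command(
  motion=[
    [[-1, -0.23, 0.08], 0],
    [[-1, -0.23, 0.08], 0],
    [[-1, -0.23, 0.08], 0],
    [[-1, -0.23, 0.08], 0],
    [[-1, -0.23, 0.08], 0],
  ],
)

```text
clock: 11.65
position: [-0.3122, 0.4621, 0.6163]
eef_rot: [0.565, -0.528, 0.391, 0.499]
force: [0.1, -0.7, 0.2]
grip_width: 0.0855
```

```bash
python3 st.py
```

```text
11.65 [-0.3122  0.4621  0.6163] [[0.196, -0.977, -0.086], [0.151, -0.057, 0.987], [-0.969, -0.207, 0.137]] [ 2.15  0.48  0.95  2.02 -0.25  0.5 ] [ 0.1 -0.7  0.2] 0.08545474219881202 tilt 14.3
```

```bash
python3 - <<'E'
from kin import *
from h import ray
for r0,z0 in ((.5,.6),(.6,.5),(.6,.58)):
  for dr,dz in ((0,.25),(.1,.28),(.22,.22),(.3,.08),(-.1,.28)):
    q=ik(np.array([r0,z0,-.066]),[.5,.9,1.9],1);o=[fk(q).round(2).tolist()]
    for i in range(4): q=ik(fk(q)+[dr,dz,0],q,1);o.append(fk(q).round(2).tolist())
    print(r0,z0,dr,dz,o,q.round(2))
c=[(397,118),(397,150),(412,126),(412,148)]
for uv in c: print(uv,[ray("scene",uv,z).round(2).tolist() for z in (0,.1,.2,.3)])
E
python3 mv.py -.47,.28,.6,0 -.55,.34,.58,0
```

```text
0.5 0.6 0 0.25 [[0.5, 0.6, -0.07], [0.45, 0.64, 0.01], [0.41, 0.68, 0.08], [0.39, 0.71, 0.16], [0.38, 0.73, 0.24]] [0.06 0.75 2.02]
0.5 0.6 0.1 0.28 [[0.5, 0.6, -0.07], [0.51, 0.63, 0.03], [0.51, 0.66, 0.12], [0.52, 0.69, 0.21], [0.53, 0.73, 0.3]] [0.36 1.11 2.02]
0.5 0.6 0.22 0.22 [[0.5, 0.6, -0.07], [0.59, 0.59, 0.03], [0.64, 0.59, 0.12], [0.68, 0.6, 0.2], [0.71, 0.61, 0.29]] [0.71 1.37 1.94]
0.5 0.6 0.3 0.08 [[0.5, 0.6, -0.07], [0.66, 0.53, 0.0], [0.76, 0.46, 0.08], [0.83, 0.4, 0.17], [0.89, 0.36, 0.26]] [1.07 1.37 1.61]
0.5 0.6 -0.1 0.28 [[0.5, 0.6, -0.07], [0.38, 0.66, 0.01], [0.3, 0.68, 0.09], [0.25, 0.7, 0.17], [0.22, 0.73, 0.26]] [-0.26  0.45  2.02]
0.6 0.5 0 0.25 [[0.6, 0.5, -0.07], [0.53, 0.61, -0.01], [0.48, 0.66, 0.06], [0.44, 0.69, 0.14], [0.41, 0.72, 0.21]] [0.12 0.79 2.02]
0.6 0.5 0.1 0.28 [[0.6, 0.5, -0.07], [0.59, 0.59, 0.01], [0.57, 0.63, 0.1], [0.56, 0.67, 0.19], [0.55, 0.71, 0.28]] [0.41 1.14 2.02]
0.6 0.5 0.22 0.22 [[0.6, 0.5, -0.07], [0.66, 0.54, 0.02], [0.69, 0.55, 0.1], [0.7, 0.57, 0.19], [0.73, 0.59, 0.28]] [0.75 1.37 1.91]
0.6 0.5 0.3 0.08 [[0.6, 0.5, -0.07]
[... 687 characters left out ...]
0.49, 0.02], [0.79, 0.42, 0.1], [0.85, 0.37, 0.19], [0.91, 0.33, 0.29]] [1.1  1.37 1.55]
0.6 0.58 -0.1 0.28 [[0.59, 0.56, -0.06], [0.44, 0.65, 0.01], [0.34, 0.69, 0.09], [0.28, 0.71, 0.17], [0.24, 0.73, 0.26]] [-0.23  0.48  2.02]
(397, 118) [[-0.64, 0.7, 0.0], [-0.39, 0.64, 0.1], [-0.14, 0.58, 0.2], [0.11, 0.53, 0.3]]
(397, 150) [[-0.2, 0.63, 0.0], [0.01, 0.58, 0.1], [0.22, 0.53, 0.2], [0.43, 0.47, 0.3]]
(412, 126) [[-0.52, 0.77, 0.0], [-0.28, 0.7, 0.1], [-0.04, 0.64, 0.2], [0.2, 0.57, 0.3]]
(412, 148) [[-0.23, 0.71, 0.0], [-0.02, 0.65, 0.1], [0.19, 0.59, 0.2], [0.4, 0.53, 0.3]]
-.47,.28,.6,0 -> [-0.171, 0.671, -0.673] 0.0 rows 3.9 0.0
-.55,.34,.58,0 -> [0.051, 0.315, 0.254] 0.0 rows 1.6 0.0
```

Request:
arm_command(
  motion=[
    [[-0.17, 0.67, -0.67], 0],
    [[-0.17, 0.67, -0.67], 0],
    [[-0.17, 0.67, -0.67], 0],
    [[-0.17, 0.67, -0.67], 0],
  ],
)

```text
clock: 12.15
position: [-0.4506, 0.2985, 0.5896]
eef_rot: [0.557, -0.527, 0.399, 0.503]
force: [-0.4, 0.1, 3.2]
grip_width: 0.0853
```

```bash
cat > push.py <<'E'
import sys
from h import *
# push.py dr dz : shares for a radial/up push along the j1 direction
s=robot.sense(); j=s["joint_pos"][0]; dr,dz=map(float,sys.argv[1:3])
d=np.array([dr*np.cos(j),dr*np.sin(j),dz]); print("push",(rot(s).as_matrix().T@d/.25).round(3).tolist())
E
python3 st.py; python3 push.py .07 .24
```

```text
12.15 [-0.4506  0.2985  0.5896] [[0.176, -0.981, -0.085], [0.139, -0.061, 0.988], [-0.974, -0.186, 0.126]] [ 2.52  0.47  0.85  2.02 -0.22  0.88] [-0.4  0.1  3.2] 0.08527237797745471 tilt 13.0
push [-0.953, 0.035, 0.301]
```

Request:
arm_command(
  motion=[
    [[-1, 0.03, 0.35], 0],
    [[-1, 0.03, 0.35], 0],
    [[-1, 0.03, 0.35], 0],
    [[-1, 0.03, 0.35], 0],
    [[-1, 0.03, 0.35], 0],
  ],
)

```text
clock: 12.78
position: [-0.4164, 0.3126, 0.6298]
eef_rot: [0.555, -0.506, 0.397, 0.527]
force: [0.1, -0.2, -0.1]
grip_width: 0.0853
```

```bash
python3 st.py; python3 push.py .07 .24
```

```text
12.775 [-0.4164  0.3126  0.6298] [[0.128, -0.987, -0.093], [0.183, -0.069, 0.981], [-0.975, -0.143, 0.172]] [ 2.47  0.4   0.86  2.02 -0.22  0.81] [ 0.1 -0.2 -0.1] 0.08529243639720714 tilt 12.9
push [-0.932, 0.067, 0.357]
```

Request:
arm_command(
  motion=[
    [[-1, 0.08, 0.4], 0],
    [[-1, 0.08, 0.4], 0],
    [[-1, 0.08, 0.4], 0],
    [[-1, 0.08, 0.4], 0],
    [[-1, 0.08, 0.4], 0],
  ],
)

```text
clock: 13.4
position: [-0.3909, 0.3262, 0.6635]
eef_rot: [0.553, -0.485, 0.394, 0.551]
force: [0.1, -0.2, 0.4]
grip_width: 0.0854
```

```bash
python3 st.py; python3 push.py .07 .24
```

```text
13.4 [-0.3909  0.3262  0.6635] [[0.082, -0.992, -0.099], [0.227, -0.078, 0.971], [-0.97, -0.102, 0.219]] [ 2.41  0.35  0.9   2.02 -0.23  0.74] [ 0.1 -0.2  0.4] 0.08538258536553255 tilt 14.0
push [-0.906, 0.095, 0.412]
```

Request:
arm_command(
  motion=[
    [[-1, 0.3, 0.35], 0],
    [[-1, 0.3, 0.35], 0],
    [[-1, 0.3, 0.35], 0],
    [[-1, 0.3, 0.35], 0],
    [[-1, 0.3, 0.35], 0],
  ],
)

```text
clock: 14.02
position: [-0.3971, 0.3193, 0.6863]
eef_rot: [0.551, -0.463, 0.391, 0.574]
force: [0.2, 0.3, -0.1]
grip_width: 0.0851
```

```bash
python3 st.py; python3 push.py .07 .24
```

```text
14.025 [-0.3971  0.3193  0.6863] [[0.036, -0.994, -0.102], [0.27, -0.088, 0.959], [-0.962, -0.062, 0.265]] [ 2.43  0.34  0.94  2.02 -0.23  0.75] [ 0.2  0.3 -0.1] 0.08506071212636093 tilt 15.8
push [-0.882, 0.136, 0.451]
```

```bash
python3 mv.py -.2,.48,.62,0 .05,.52,.56,8 .27,.40,.5,0 .44,.24,.44,0 .583,.10,.33,0
```

```text
-.2,.48,.62,0 -> [0.457, -0.824, 0.466] 0.0 rows 4.2 0.0
.05,.52,.56,8 -> [0.31, -0.993, -0.012] 0.067 rows 4.2 0.7
.27,.40,.5,0 -> [0.133, -0.895, -0.494] 0.0 rows 4.1 0.0
.44,.24,.44,0 -> [0.082, -0.703, -0.655] 0.0 rows 3.9 0.0
.583,.10,.33,0 -> [0.293, -0.586, -0.636] 0.0 rows 3.7 0.0
```

Request:
arm_command(
  motion=[
    [[0.46, -0.82, 0.47], 0],
    [[0.46, -0.82, 0.47], 0],
    [[0.46, -0.82, 0.47], 0],
    [[0.46, -0.82, 0.47], 0],
    [[0.46, -0.82, 0.47], 0],
  ],
)

```text
clock: 14.65
position: [-0.1982, 0.4827, 0.618]
eef_rot: [0.552, -0.463, 0.392, 0.572]
force: [-0.7, -0.7, 0.3]
grip_width: 0.0854
```

Request:
arm_command(
  motion=[
    [[0.31, -0.99, -0.01], 0.067],
    [[0.31, -0.99, -0.01], 0.067],
    [[0.31, -0.99, -0.01], 0.067],
    [[0.31, -0.99, -0.01], 0.067],
    [[0.31, -0.99, -0.01], 0.067],
  ],
)

```text
clock: 15.28
position: [0.0506, 0.5216, 0.5583]
eef_rot: [0.582, -0.423, 0.432, 0.544]
force: [0.3, -0.3, 0.6]
grip_width: 0.0853
```

Request:
arm_command(
  motion=[
    [[0.13, -0.9, -0.49], 0],
    [[0.13, -0.9, -0.49], 0],
    [[0.13, -0.9, -0.49], 0],
    [[0.13, -0.9, -0.49], 0],
    [[0.13, -0.9, -0.49], 0],
  ],
)

```text
clock: 15.9
position: [0.2707, 0.4008, 0.4995]
eef_rot: [0.582, -0.422, 0.432, 0.544]
force: [-0.4, 0.2, 0.0]
grip_width: 0.085
```

Request:
arm_command(
  motion=[
    [[0.08, -0.7, -0.65], 0],
    [[0.08, -0.7, -0.65], 0],
    [[0.08, -0.7, -0.65], 0],
    [[0.08, -0.7, -0.65], 0],
  ],
)

```text
clock: 16.4
position: [0.4386, 0.2431, 0.4411]
eef_rot: [0.582, -0.423, 0.429, 0.546]
force: [0.0, 1.7, 0.4]
grip_width: 0.0855
```

```bash
python3 st.py; python3 mv.py .583,.10,.33,0
```

```text
16.4 [0.4386 0.2431 0.4411] [[0.035, -0.999, 0.037], [0.271, 0.045, 0.961], [-0.962, -0.024, 0.273]] [ 0.23  0.11 -0.05  1.31  0.26 -1.29] [0.  1.7 0.4] 0.08553687020312131 tilt 15.9
.583,.10,.33,0 -> [0.292, -0.592, -0.65] 0.0 rows 3.7 0.0
```

Now to the hover, then a wrist picture.

Request:
arm_command(
  motion=[
    [[0.29, -0.59, -0.65], 0],
    [[0.29, -0.59, -0.65], 0],
    [[0.29, -0.59, -0.65], 0],
    [[0.29, -0.59, -0.65], 0],
    [[0.29, -0.59, -0.65], 0],
  ],
)

```text
clock: 17.02
position: [0.5823, 0.0997, 0.3286]
eef_rot: [0.581, -0.422, 0.431, 0.546]
force: [-0.4, 0.0, -0.1]
grip_width: 0.0855
```

```bash
python3 - <<'E'
from h import *
s=robot.sense(); im=eyes.read_camera("wrist")
cv2.imwrite("pics/w2.png",im[:,:,::-1]); np.save("w2.npy",np.r_[s["position"],s["eef_rot"]])
E
python3 st.py
```

```text
17.075 [0.5817 0.1007 0.3299] [[0.033, -0.999, 0.039], [0.271, 0.046, 0.961], [-0.962, -0.021, 0.272]] [-0.07  0.37  0.01  1.19  0.28 -1.6 ] [-0.3  0.5  0.4] 0.08523172136326906 tilt 15.9
```

View pics/w2.png

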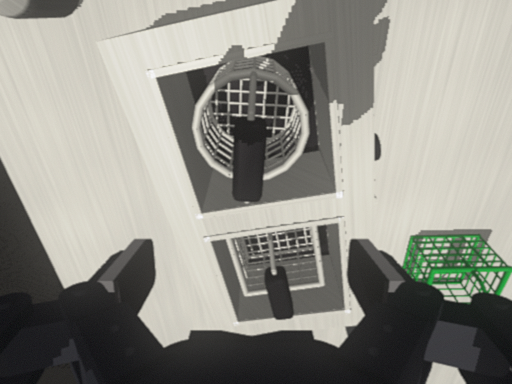

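The grip's top face spans about (235–266, 138) to (233–262, 200) and is nearly aligned with the jaws. Now its edges.

```bash
python3 - <<'E'
from h import *
im=cv2.imread("pics/w2.png"); P=np.load("w2.npy")
g=cv2.GaussianBlur(im,(0,0),1).max(2).astype(int)
L=[];Q=[]
for y in range(150,198,3):
    c=int(249-(y-170)*.07);x=c
    while g[y,x]<65:x+=1
    r=x;x=c
    while g[y,x]<65:x-=1
    L.append((x,y));Q.append((r,y))
print(L,Q)
f=lambda A:np.polyfit([a[1] for a in A],[a[0] for a in A],1)
fl,fr=f(L),f(Q);fm=(fl+fr)/2
print([g[y,247] for y in range(110,150,3)],[g[y,247] for y in range(194,208)])
for n,ff in(("L",fl),("R",fr),("M",fm)):
    a=wray((np.polyval(ff,198),198),.182,P);b=wray((np.polyval(ff,150),150),.182,P);v=a-b;print(n,a.round(4),b.round(4),"ang",np.arctan2(-v[0],v[1]).round(3))
e=wray((np.polyval(fm,200.5),200.5),.182,P);print("+y end",e.round(4))
E
```

```text
[(233, 150), (233, 153), (232, 156), (233, 159), (232, 162), (232, 165), (233, 168), (233, 171), (233, 174), (233, 177), (232, 180), (232, 183), (232, 186), (232, 189), (232, 192), (233, 195)] [(265, 150), (265, 153), (265, 156), (265, 159), (264, 162), (264, 165), (264, 168), (264, 171), (262, 174), (262, 177), (262, 180), (263, 183), (262, 186), (262, 189), (262, 192), (261, 195)]
[np.int64(76), np.int64(90), np.int64(103), np.int64(67), np.int64(38), np.int64(38), np.int64(37), np.int64(37), np.int64(37), np.int64(37), np.int64(36), np.int64(42), np.int64(49), np.int64(52)] [np.int64(55), np.int64(56), np.int64(56), np.int64(56), np.int64(56), np.int64(58), np.int64(75), np.int64(110), np.int64(140), np.int64(138), np.int64(126), np.int64(134), np.int64(166), np.int64(199)]
L [0.5997 0.1398 0.182 ] [0.5964 0.1024 0.182 ] ang -0.086
R [0.579  0.1405 0.182 ] [0.575  0.1033 0.182 ] ang -0.107
M [0.5893 0.1401 0.182 ] [0.5857 0.1029 0.182 ] ang -0.097
+y end [0.5895 0.1423 0.182 ]
```

Request:
arm_command(
  motion=[
    [[0.2, -0.004, -0.06], 0.021],
    [[0.416, -0.004, -0.117], 0.021],
    [[0.416, -0.004, -0.117], 0.021],
    [[0.416, -0.004, -0.117], 0.021],
  ],
)

```text
clock: 17.58
position: [0.5859, 0.1009, 0.2253]
eef_rot: [0.591, -0.411, 0.441, 0.536]
force: [0.2, -0.5, 0.4]
grip_width: 0.0854
```

Request:
arm_command(
  motion=[
    [[0, 0, 0], 0],
    [[0, 0, 0], 0],
    [[0, 0, 0], 0],
    [[0, 0, 0], 0],
    [[0, 0, 0], 0],
  ],
  jaw=0,
)

```text
clock: 18.2
position: [0.5856, 0.0996, 0.2231]
eef_rot: [0.591, -0.41, 0.442, 0.536]
force: [-0.2, -0.1, 6.8]
grip_width: 0.0211
```

```bash
python3 st.py; python3 - <<'E'
from h import *
cv2.imwrite("pics/w3.png",eyes.read_camera("wrist")[:,:,::-1])
E
```

```text
18.2 [0.5856 0.0996 0.2231] [[0.036, -0.996, 0.082], [0.271, 0.089, 0.958], [-0.962, -0.012, 0.273]] [-0.07  0.45 -0.16  0.94  0.28 -1.55] [-0.2 -0.1  6.8] 0.021087886221973575 tilt 15.9
```

View pics/w3.png

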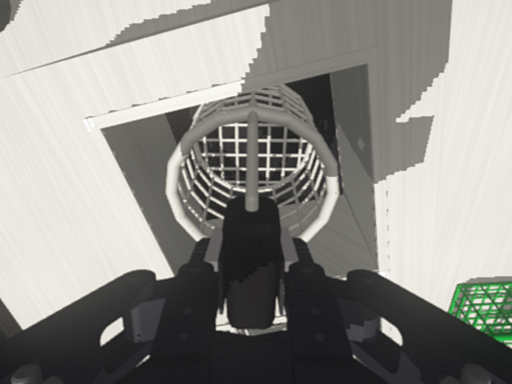

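Request:
arm_command(
  motion=[
    [[-0.12, -0.002, 0.034], 0],
    [[-0.31, -0.004, 0.087], 0],
    [[-0.5, -0.006, 0.142], 0],
    [[-0.69, -0.009, 0.196], 0],
    [[-0.88, -0.011, 0.25], 0],
  ],
)

```text
clock: 18.88
position: [0.585, 0.0996, 0.4523]
eef_rot: [0.591, -0.41, 0.442, 0.536]
force: [1.8, -0.0, -3.2]
grip_width: 0.021
```

```bash
python3 st.py; python3 mv.py .58,-.02,.54,0 .55,-.16,.62,0
```

```text
18.875 [0.585  0.0996 0.4523] [[0.034, -0.996, 0.083], [0.27, 0.089, 0.959], [-0.962, -0.01, 0.272]] [-0.07  0.37  0.32  1.5   0.28 -1.55] [ 1.8 -0.  -3.2] 0.0210317851137059 tilt 15.8
.58,-.02,.54,0 -> [-0.468, -0.026, -0.365] 0.0 rows 2.4 0.0
.55,-.16,.62,0 -> [-0.463, 0.066, -0.46] 0.0 rows 2.6 0.0
```

```bash
cat >> st.py <<'E'
import os
up=np.array([-0.962,-0.011,0.273])  # basket axis in tool frame, from the grasp pose
u=m@(up/np.linalg.norm(up)); mid=s["position"]+m@[.054,0,0]-u*.1025
low=s["position"]+m@[.054,0,0]-u*.145
print("basket tilt",np.degrees(np.arccos(u[2])).round(1),"axis",u.round(3),"middle",mid.round(3),"lowest z",(low[2]-.05*np.hypot(u[0],u[1])).round(3))
E
python3 mv.py .58,-.12,.63,0
```

```text
.58,-.12,.63,0 -> [-0.922, -0.066, -0.65] 0.0 rows 4.5 0.0
```

Request:
arm_command(
  motion=[
    [[-0.92, -0.07, -0.65], 0],
    [[-0.92, -0.07, -0.65], 0],
    [[-0.92, -0.07, -0.65], 0],
    [[-0.92, -0.07, -0.65], 0],
    [[-0.92, -0.07, -0.65], 0],
  ],
)

```text
clock: 19.5
position: [0.5637, -0.1121, 0.5934]
eef_rot: [0.601, -0.422, 0.436, 0.52]
force: [0.9, 0.5, -2.6]
grip_width: 0.0208
```

```bash
python3 st.py; python3 push.py .1 .25
```

```text
19.5 [ 0.5637 -0.1121  0.5934] [[0.079, -0.993, 0.085], [0.256, 0.102, 0.961], [-0.963, -0.054, 0.263]] [-0.44  0.5   0.91  2.02  0.27 -1.92] [ 0.9  0.5 -2.6] 0.020804987292883652 tilt 15.6
basket tilt 2.5 axis [-0.042  0.015  0.999] middle [ 0.572 -0.1    0.439] lowest z 0.394
push [-0.979, -0.431, 0.129]
```

Request:
arm_command(
  motion=[
    [[-1, -0.45, 0.13], 0],
    [[-1, -0.45, 0.13], 0],
    [[-1, -0.45, 0.13], 0],
    [[-1, -0.45, 0.13], 0],
    [[-1, -0.45, 0.13], 0],
  ],
)

```text
clock: 20.12
position: [0.558, -0.0959, 0.6259]
eef_rot: [0.614, -0.439, 0.425, 0.5]
force: [-0.1, -0.2, -3.7]
grip_width: 0.0214
```

Request:
arm_command(
  motion=[
    [[-1, -0.55, 0.11], 0],
    [[-1, -0.55, 0.11], 0],
    [[-1, -0.55, 0.11], 0],
    [[-1, -0.55, 0.11], 0],
    [[-1, -0.55, 0.11], 0],
  ],
)

```text
clock: 20.75
position: [0.5588, -0.0879, 0.6544]
eef_rot: [0.628, -0.455, 0.414, 0.477]
force: [0.6, -0.4, -3.7]
grip_width: 0.0214
```

```bash
python3 st.py; python3 push.py .1 .25
```

```text
20.75 [ 0.5588 -0.0879  0.6544] [[0.202, -0.976, 0.086], [0.223, 0.131, 0.966], [-0.954, -0.176, 0.244]] [-0.41  0.43  0.98  2.02  0.29 -1.86] [ 0.6 -0.4 -3.7] 0.02140689306229725 tilt 17.5
basket tilt 9.6 axis [-0.16   0.048  0.986] middle [ 0.586 -0.081  0.502] lowest z 0.452
push [-0.916, -0.554, 0.12]
```

Request:
arm_command(
  motion=[
    [[-1, -0.75, 0.12], 0],
    [[-1, -0.75, 0.12], 0],
    [[-1, -0.75, 0.12], 0],
    [[-1, -0.75, 0.12], 0],
    [[-1, -0.75, 0.12], 0],
  ],
)

```text
clock: 21.38
position: [0.5723, -0.0795, 0.6773]
eef_rot: [0.642, -0.47, 0.401, 0.455]
force: [-0.1, -0.6, -3.0]
grip_width: 0.0213
```

Request:
arm_command(
  motion=[
    [[-1, -0.75, 0.12], 0],
    [[-1, -0.75, 0.12], 0],
    [[-1, -0.75, 0.12], 0],
    [[-1, -0.75, 0.12], 0],
    [[-1, -0.75, 0.12], 0],
  ],
)

```text
clock: 22.0
position: [0.5731, -0.0726, 0.7045]
eef_rot: [0.655, -0.483, 0.387, 0.433]
force: [-0.1, -0.1, -3.1]
grip_width: 0.0216
```

```bash
python3 st.py; python3 push.py .1 .25
```

```text
22.0 [ 0.5731 -0.0726  0.7045] [[0.326, -0.941, 0.089], [0.192, 0.158, 0.968], [-0.926, -0.299, 0.233]] [-0.39  0.43  1.13  2.02  0.31 -1.79] [-0.1 -0.1 -3.1] 0.021583766713612926 tilt 22.3
basket tilt 16.8 axis [-0.279  0.077  0.957] middle [ 0.619 -0.07   0.556] lowest z 0.501
push [-0.834, -0.671, 0.12]
```

Request:
arm_command(
  motion=[
    [[-1, -0.9, 0.15], 0],
    [[-1, -0.9, 0.15], 0],
    [[-1, -0.9, 0.15], 0],
    [[-1, -0.9, 0.15], 0],
    [[-1, -0.9, 0.15], 0],
  ],
)

```text
clock: 22.62
position: [0.5781, -0.0642, 0.7292]
eef_rot: [0.668, -0.496, 0.372, 0.411]
force: [-0.2, 0.1, -3.5]
grip_width: 0.0211
```

Request:
arm_command(
  motion=[
    [[-1, -0.9, 0.15], 0],
    [[-1, -0.9, 0.15], 0],
    [[-1, -0.9, 0.15], 0],
    [[-1, -0.9, 0.15], 0],
    [[-1, -0.9, 0.15], 0],
  ],
)

```text
clock: 23.25
position: [0.5717, -0.058, 0.7572]
eef_rot: [0.681, -0.508, 0.357, 0.389]
force: [0.2, -0.4, -2.1]
grip_width: 0.0209
```

Request:
arm_command(
  motion=[
    [[-1, -0.95, 0.15], 0],
    [[-1, -0.95, 0.15], 0],
    [[-1, -0.95, 0.15], 0],
    [[-1, -0.95, 0.15], 0],
    [[-1, -0.95, 0.15], 0],
  ],
)

```text
clock: 23.88
position: [0.5615, -0.0538, 0.7852]
eef_rot: [0.693, -0.519, 0.34, 0.367]
force: [0.3, 0.4, -3.5]
grip_width: 0.0211
```

```bash
python3 st.py; python3 push.py .1 .25
```

```text
23.875 [ 0.5615 -0.0538  0.7852] [[0.498, -0.862, 0.09], [0.156, 0.192, 0.969], [-0.853, -0.469, 0.23]] [-0.37  0.39  1.29  2.02  0.33 -1.72] [ 0.3  0.4 -3.5] 0.021077667564206027 tilt 31.5
basket tilt 27.3 axis [-0.445  0.112  0.888] middle [ 0.634 -0.057  0.648] lowest z 0.587
push [-0.69, -0.818, 0.122]
```

Request:
arm_command(
  motion=[
    [[-1, -0.9, 0.2], 0],
    [[-1, -0.9, 0.2], 0],
    [[-1, -0.9, 0.2], 0],
    [[-1, -0.9, 0.2], 0],
    [[-1, -0.9, 0.2], 0],
  ],
)

```text
clock: 24.5
position: [0.5404, -0.0425, 0.8169]
eef_rot: [0.704, -0.529, 0.323, 0.346]
force: [-0.2, -0.6, -3.0]
grip_width: 0.0213
```

Request:
arm_command(
  motion=[
    [[-1, -0.9, 0.2], 0],
    [[-1, -0.9, 0.2], 0],
    [[-1, -0.9, 0.2], 0],
    [[-1, -0.9, 0.2], 0],
    [[-1, -0.9, 0.2], 0],
  ],
)

```text
clock: 25.12
position: [0.5153, -0.0325, 0.8477]
eef_rot: [0.715, -0.538, 0.306, 0.325]
force: [-0.7, 0.8, -2.3]
grip_width: 0.0211
```

Request:
arm_command(
  motion=[
    [[-1, -0.9, 0.2], 0],
    [[-1, -0.9, 0.2], 0],
    [[-1, -0.9, 0.2], 0],
    [[-1, -0.9, 0.2], 0],
    [[-1, -0.9, 0.2], 0],
  ],
)

```text
clock: 25.75
position: [0.4873, -0.0228, 0.8772]
eef_rot: [0.725, -0.547, 0.288, 0.303]
force: [0.0, -0.1, -2.4]
grip_width: 0.0211
```

```bash
python3 st.py; python3 push.py .1 .25
```

```text
25.75 [ 0.4873 -0.0228  0.8772] [[0.65, -0.755, 0.086], [0.124, 0.218, 0.968], [-0.749, -0.619, 0.235]] [-0.39  0.24  1.33  2.02  0.37 -1.66] [ 0.  -0.1 -2.4] 0.021055966606605594 tilt 41.5
basket tilt 37.6 axis [-0.594  0.142  0.792] middle [ 0.583 -0.031  0.756] lowest z 0.691
push [-0.528, -0.931, 0.12]
```

Request:
arm_command(
  motion=[
    [[-0.95, -0.95, 0.2], 0],
    [[-0.95, -0.95, 0.2], 0],
    [[-0.95, -0.95, 0.2], 0],
    [[-0.95, -0.95, 0.2], 0],
    [[-0.95, -0.95, 0.2], 0],
  ],
)

```text
clock: 26.38
position: [0.467, -0.0134, 0.904]
eef_rot: [0.735, -0.556, 0.269, 0.281]
force: [-0.2, 0.1, -2.3]
grip_width: 0.0208
```

Request:
arm_command(
  motion=[
    [[-0.95, -0.95, 0.2], 0],
    [[-0.95, -0.95, 0.2], 0],
    [[-0.95, -0.95, 0.2], 0],
    [[-0.95, -0.95, 0.2], 0],
    [[-0.95, -0.95, 0.2], 0],
  ],
)

```text
clock: 27.0
position: [0.4365, -0.0067, 0.9287]
eef_rot: [0.743, -0.563, 0.251, 0.26]
force: [-0.2, -0.5, -3.0]
grip_width: 0.0211
```

```bash
python3 st.py; cat > goal.py <<'E'
from st import *
goal=np.array([.523,-.192,.27]); d=goal-mid; n=int(np.ceil(np.abs(m.T@d/.25).max()/.95))
print("total",d.round(3),"calls",n,"each",(m.T@d/.25/n).round(3).tolist(),"rows each",np.linalg.norm(d)/n/.0625,"TCP end",(s["position"]+d).round(3))
E
python3 goal.py
```

```text
27.0 [ 0.4365 -0.0067  0.9287] [[0.738, -0.669, 0.081], [0.104, 0.232, 0.967], [-0.666, -0.706, 0.24]] [-0.42  0.16  1.37  2.02  0.41 -1.64] [-0.2 -0.5 -3. ] 0.02109981195611973 tilt 48.2
basket tilt 44.4 axis [-0.681  0.162  0.714] middle [ 0.546 -0.018  0.82 ] lowest z 0.754
27.0 [ 0.4365 -0.0067  0.9287] [[0.738, -0.669, 0.081], [0.104, 0.232, 0.967], [-0.666, -0.706, 0.24]] [-0.42  0.16  1.37  2.02  0.41 -1.64] [-0.2 -0.5 -3. ] 0.02109981195611973 tilt 48.2
basket tilt 44.4 axis [-0.681  0.162  0.714] middle [ 0.546 -0.018  0.82 ] lowest z 0.754
total [-0.023 -0.174 -0.55 ] calls 2 each [0.662, 0.726, -0.605] rows each 4.615913615882312 TCP end [ 0.413 -0.181  0.379]
```

Request:
arm_command(
  motion=[
    [[0.66, 0.73, -0.6], 0],
    [[0.66, 0.73, -0.6], 0],
    [[0.66, 0.73, -0.6], 0],
    [[0.66, 0.73, -0.6], 0],
    [[0.66, 0.73, -0.6], 0],
  ],
)

```text
clock: 27.62
position: [0.4298, -0.0678, 0.7433]
eef_rot: [0.743, -0.563, 0.251, 0.26]
force: [0.8, -0.4, -2.6]
grip_width: 0.0212
```

```bash
python3 goal.py
```

```text
27.625 [ 0.4298 -0.0678  0.7433] [[0.739, -0.669, 0.081], [0.103, 0.231, 0.968], [-0.666, -0.707, 0.24]] [-0.65 -0.29  0.15  1.34  0.56 -1.83] [ 0.8 -0.4 -2.6] 0.02119792167998862 tilt 48.3
basket tilt 44.5 axis [-0.682  0.162  0.713] middle [ 0.54  -0.079  0.634] lowest z 0.569
total [-0.017 -0.113 -0.364] calls 2 each [0.437, 0.485, -0.396] rows each 3.053801706039006 TCP end [ 0.413 -0.181  0.379]
```

Request:
arm_command(
  motion=[
    [[0.44, 0.49, -0.4], 0],
    [[0.44, 0.49, -0.4], 0],
    [[0.44, 0.49, -0.4], 0],
    [[0.44, 0.49, -0.4], 0],
    [[0.44, 0.49, -0.4], 0],
  ],
)

```text
clock: 28.25
position: [0.4217, -0.125, 0.5637]
eef_rot: [0.743, -0.564, 0.251, 0.259]
force: [-0.2, -0.7, -2.2]
grip_width: 0.0212
```

Request:
arm_command(
  motion=[
    [[0.2, 0.22, -0.18], 0],
    [[0.38, 0.42, -0.34], 0],
    [[0.44, 0.48, -0.39], 0],
    [[0.44, 0.48, -0.39], 0],
    [[0.44, 0.48, -0.39], 0],
  ],
)

```text
clock: 28.88
position: [0.4158, -0.1812, 0.3838]
eef_rot: [0.743, -0.565, 0.25, 0.258]
force: [0.1, -0.9, -2.6]
grip_width: 0.0213
```

```bash
python3 goal.py; python3 - <<'E'
from h import *
a=eyes.read_camera("scene")[:,:,::-1];b=eyes.read_camera("top")[:,:,::-1]
o=np.hstack([cv2.resize(a[120:290,130:390],(780//2,255)),cv2.resize(b[140:310,200:460],(780//2,255))])
o=np.vstack([cv2.resize(a[130:270,150:420],(780,404)),np.zeros((1,780,3),np.uint8)]); cv2.imwrite("pics/f_scene.png",o)
cv2.imwrite("pics/f_top.png",cv2.resize(b[110:340,60:440],(760,460)))
E
```

```text
28.875 [ 0.4158 -0.1812  0.3838] [[0.741, -0.667, 0.08], [0.101, 0.228, 0.968], [-0.664, -0.71, 0.237]] [-0.97 -0.24 -0.75  0.59  0.73 -2.17] [ 0.1 -0.9 -2.6] 0.021276525766765416 tilt 48.4
basket tilt 44.7 axis [-0.684  0.164  0.711] middle [ 0.526 -0.193  0.275] lowest z 0.21
total [-0.003  0.001 -0.005] calls 1 each [0.005, 0.023, -0.004] rows each 0.09552499113248193 TCP end [ 0.413 -0.181  0.379]
```

View pics/f_scene.png

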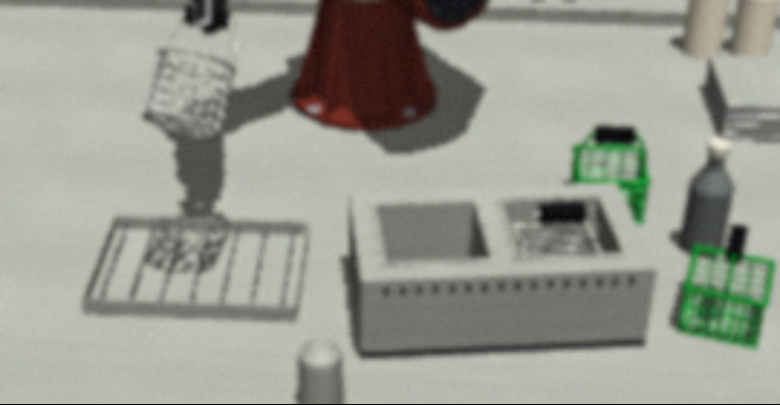

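View pics/f_top.png

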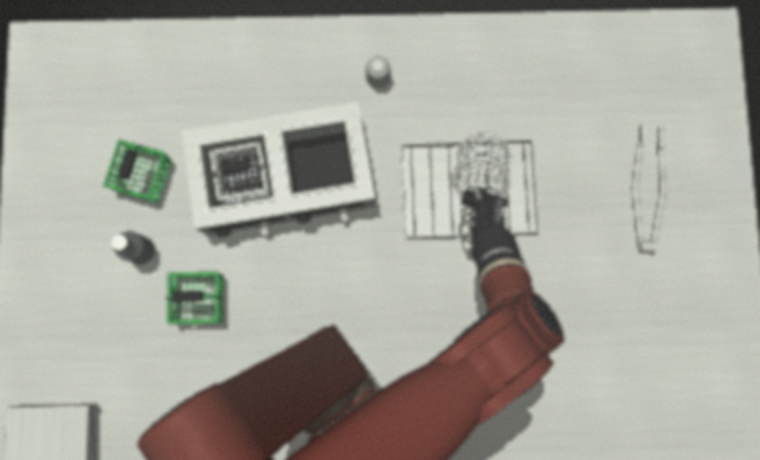

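The basket hangs tilted outward above the tray, the square basket is in its well, and the other items look untouched. I'll triangulate the body centre from the two views (top pixel about (300.5,193.5), scene about (216.5,162)) and let it settle.

Request:
arm_command(
  motion=[
    [[0, 0, 0], 0],
    [[0, 0, 0], 0],
    [[0, 0, 0], 0],
    [[0, 0, 0], 0],
  ],
)

```text
clock: 29.48
position: [0.4143, -0.18, 0.3802]
eef_rot: [0.743, -0.563, 0.251, 0.26]
force: [-0.4, 0.1, -2.2]
grip_width: 0.0212
```

```bash
python3 st.py; python3 - <<'E'
from h import *
def L(n,uv): a=ray(n,uv,0);b=ray(n,uv,1);return a,(b-a)/np.linalg.norm(b-a)
a,u=L("top",(300.5,193.5));b,v=L("scene",(216.5,161.9))
t=np.linalg.lstsq(np.c_[u,-v],b-a,rcond=None)[0];p,q=a+t[0]*u,b+t[1]*v;print(p.round(3),q.round(3))
p=eyes.camera_params("scene");T=np.linalg.inv(p["extrinsics"]);c=p["camera_matrix"]@(T@[.526,-.193,.275,1])[:3];print("pred px scene",c[:2]/c[2])
print("qvel",robot.sense()["qvel"].round(4))
E
```

```text
29.475 [ 0.4143 -0.18    0.3802] [[0.739, -0.669, 0.081], [0.103, 0.231, 0.967], [-0.666, -0.706, 0.24]] [-0.97 -0.24 -0.75  0.59  0.73 -2.17] [-0.4  0.1 -2.2] 0.021221182271665105 tilt 48.3
basket tilt 44.5 axis [-0.681  0.162  0.714] middle [ 0.524 -0.191  0.271] lowest z 0.206
[ 0.527 -0.189  0.278] [ 0.526 -0.181  0.277]
pred px scene [213.29270594 162.42207811]
qvel [-0.002   0.0044 -0.0015 -0.0017 -0.0009 -0.0001]
```

The vision check agrees: the body centre is at (0.527, -0.185, 0.277), so the basket hasn't slipped in the grip. The arm is still.

```bash
python3 -c "
from station import workorder
print(workorder.hand_in())"
```

```text
the job is handed in; nothing more can be done
None
```

The round basket was drawn straight up out of its well. It is now held still over the drip tray, tipped about 44.5°, and I handed the job in at 29.5 s on the robot's clock.

**How it was tipped:** the interface only turns the tool about its own finger axis. I tilted it by asking for poses past the joint-range limits, where the arm gives up some orientation and keeps that tilt. I tried this with the gripper empty before grasping. That left the tool tilted about 16°, so I turned the tilt into the plane of the arch, where the jaws still close square on the grip. Wrist joints rested at their limits at times; the reported joint angles never showed one beyond its range.

**Last checks:**
- **Position:** the arm pose puts the middle of the basket at (0.524, -0.191, 0.271). Two camera views put it at about (0.527, -0.185, 0.277), and I measured the tray centre at (0.523, -0.192).
- **Height:** the lowest edge is about 0.206 m above the table, or about 18 cm above the tray rim.
- **Tilt:** the 44.5° comes from the arm pose and assumes the basket has not turned in the grip. The picture looks right, but I did not measure the angle from it.
- **Grip:** the fingers are 21 mm apart on the 22 mm grip, and the load reading is about 2 to 3 N. The joints are at rest.
- **Other items:** in the last pictures the square basket is in its well, and the bottle, shaker and tongs look undisturbed.
- **Disagreements:** the two camera rays miss each other by about 8 mm in y. The two wrist views of the grip, taken before grasping, differed by 5 mm along its length; I used the mean.

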